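# Lock a card carrier onto the serology rotator

### The arm

A 6-joint arm with a two-finger parallel gripper is mounted at the origin on a cart in front of the work surface, level with it; the furniture and walls round the work are solid. World frame = base frame: x ahead of the robot, y to its left, z up, the work surface at z = 0. Lengths are in m, angles in rad, forces in N, time in s.
With the tool pointing down it reaches from about 0.425 to 0.95 m from the base axis. Payload 3.5 kg.
Tool frame: the origin (TCP) lies midway between the tips of the shut fingers; the grasp point (between the pads) lies 19 mm behind it; z points along the fingers, y is the direction in which the jaws open and shut (so a half turn about z gives the same grasp; the last joint's range is limited). The gripper opens to 85 mm and grips with 20 to 120 N. Pads are 22 mm wide; open, the fingers measure 114 mm over their backs; the gripper's body (76 mm by 85 mm) begins 54 mm behind the grasp point. The pads swing forward as they close: fully open they stand 13 mm farther back than shut.
Start: joints at [-1.356, 0.286, 1.577, -0, 1.279, -0.15], TCP at [0.241, -0.631, 0.231] pointing down, gripper open.
Joint ranges: [-2.77, 2.77], [-0.9, 2.22], [0.21, 2.48], [-1.53, 4.67], [0.24, 2.81], [-2.84, 2.84]. Speed limits (rad/s): [2.79, 2.79, 3.14, 3.14, 3.14, 3.14].

### API

Orientations are given as a unit quaternion [x, y, z, w].
In Python, from plant import * gives the robot as it stands.
- The arm moves only by the shell command python3 -m jog 'ROWS' [FORCE]. ROWS is a JSON object of lists of equal length, an entry for each row: "travel": the shift along the world's x, y, z in mm, a list of three; "dr": the turn, a rotation vector about the world's x, y, z in degrees, a list of three; "jaw": the closure in counts, from 0 (fully open) to 255 (shut). In form: {"travel": [[x, y, z], ...], "dr": [[wx, wy, wz], ...], "jaw": [jaw, ...]}. A call has 1 to 5 rows; each row shifts and turns the commanded pose from where the row before left it; what a row does not reach is not made up. A row lasts 1/12 s, in which the tool goes at most 41.7 mm and 7.16 degrees, less where a joint would pass 70% of its speed; a pose out of reach is approached as far as the arm can. A call is refused whole if a number of a shift passes 41.7 or a number of a turn 7.16, either way. A call with a gripper value outside its range is refused whole. The fingers move at their own pace and stop on an object; FORCE is the grip in N (left out, the last holds). Time passes only in rows, so rows that do not move let the fingers close. It gives the time, the measured TCP pose, the force and the opening at its end, in the units of the state.
- get_state(): the state, without advancing time (a new reading comes with each control period).
- read_camera(name): name is "side" or "top"; returns the picture (384x512x3 uint8, red, green, blue); there is no depth.
- camera_info(name): a dict with "K" (3x3 intrinsics, pixels), "R" (3x3) and "t" (3): a world point X has camera coordinates R X + t. Camera axes: x right, y down, z forward; pixel columns grow to the right and rows downward; lengths in m; the calibration is good to about 2 mm. A picture is of the moment at which its call begins. camera_info takes no time and is no camera call.
- sign_off(): hands the job in, once; it reports no verdict.
The state is a dict: "time": time; "qpos": joint angles; "dq": joint speeds; "joint_efforts": joint torques, N m; "eef_pos": TCP position; "tcp_rot": TCP orientation; "contact_force": force on the tool from outside, world axes, zero at the start; "wrist_torque": the same for the moment, N m; "opening": opening from 0.0 (shut) to 1.0 (fully open).
Only numpy, scipy, OpenCV 4.12 (cv2) and the standard library are available. Lean on these libraries where they do the work, as an engineer would, in place of code of your own. Each camera call takes 0.05 s, during which the arm holds its last target. There are 200 camera calls.

### The job

Mount the card carrier on the serology rotator and lock it. Its blue slide lock, recessed in a slot at the front of the rotator and moved by a fingertip in its scoop, was left shut: slide it fully open (towards the front), lift the carrier, turn it so that its four holes match the four studs and lower it gently until it sits flat on the table, then slide the lock fully shut so that its tongue holds the carrier down. The test cards are only clipped on, so keep the carrier level, and do not disturb the timer, the bottle or the pipette nearby.

Things in the scene. Friction and masses are not known exactly. Their poses are not given: they have to be found in the camera images.
- rotator: Serology rotator: low white drive housing with a grey metal table on top, 236 x 202 mm, fixed on the bench. Origin: centre of its underside; x from its front (panel, lock block) to its back, y to its left, z up. Table top 66 mm above the origin, on it a light grey lock block at the front and four steel studs behind it.
- seat (a point): Middle of the four studs, on the table's top (rotator x +43, y 0, z 66 mm), axes as the rotator's. Studs at x +/-52, y +/-74 mm from it, 10 mm thick, 12 mm high, the upper 5 mm tapering to 4 mm. The seated carrier's origin lies here, its axes along the rotator's or a half turn from them, its front edge 4 mm from the lock block.
- card_carrier: Grey card carrier, loose, 0.3 to 0.55 kg: plate 130 (x) x 176 (y) x 8 mm with four 14 mm through holes at x +/-52, y +/-74 mm, two white ten-circle test cards on top and a black bridge handle over its middle. Origin: centre of its underside; z up. The same after a half turn. Starts flat on the bench, turned.
- handle (a point): Middle of the carrier's handle bar, 50 mm above the carrier's underside, over its centre. Axes as the carrier's. The bar is 14 mm wide (x), 14 mm high and 104 mm long (y), on posts 86 mm apart, with 32 mm free below it. Grip it across its width (along x), in the middle.
- slide_lock (a joint): Travel of the blue slide lock along rotator +x: 0 = open, at the front stop (tongue inside the block), 0.020 m = shut, at the back stop (steel tongue 14 mm out over the seated carrier's edge, 2 mm above its plate). Needs about 2.5 N, stays where it is left. Starts shut or nearly (0.013 to 0.020), where it bars the carrier from its seat.
- scoop (a point): Middle of the floor of the finger scoop in the blue slide lock; moves with it; axes as the rotator's. Scoop 42 mm long (x), 35 mm wide (y), 9 mm deep, 10 mm below the block's top; closed at front and back by lips 5 mm thick, 1 mm lower than the block's top. Push on a lip from inside the scoop.
- timer: White bench timer with red key, 66 x 62 x 18 mm, loose, to be left alone. Origin: centre of its underside.
- antigen_bottle: Brown reagent bottle with black cap, 42 mm thick and 75 mm high, loose, to be left alone. Origin: centre of its underside.
- dropper_pipette: White micropipette with blue plunger lying on the bench, 270 mm long along its y, 46 mm wide, 30 mm high, loose, to be left alone. Origin: centre of its underside.
- slot (a point): Middle of the open-topped slot in the lock block, at the level of the block's top (92 mm above the bench); axes as the rotator's. Slot 74 mm long (x), 36 mm wide (y); the block spans x -47 to +45, y -52 to +52 mm from here. The blue slide lock runs in the slot.

How it is judged:
On the way, in this order (a step that is already met when the one before it is completed fails the run):
1. the slide lock is fully open (below 4 mm of its 20 mm travel) (value of joint slide_lock below 0.004 m), for 0.2 s.
2. the carrier sits flat on the table, studs in its holes, while the slide lock is still open (z of card_carrier in the frame of seat below 0.003 m and horizontal distance between card_carrier and seat below 0.006 m and angle between card_carrier's own z axis and vertical below 0.03 rad and value of joint slide_lock below 0.006 m), for 0.2 s.
At the end, for the whole second after the job is handed in: The carrier rests on the rotator's table (underside within 3 mm of the table, centre within 6 mm of the seat, tilted less than 0.03 rad) with the studs through its holes, at rest, and the slide lock has been slid at least 16.5 of its 20 mm, its tongue over the carrier's edge (z of card_carrier in the frame of seat below 0.003 m and horizontal distance between card_carrier and seat below 0.006 m and angle between card_carrier's own z axis and vertical below 0.03 rad and linear speed of card_carrier below 0.02 m/s and value of joint slide_lock above 0.0165 m); the robot touches nothing.
It fails at once if the carrier is tilted by more than 0.35 rad (angle between card_carrier's own z axis and vertical above 0.35 rad).
It fails at once if the carrier is dropped onto the studs or table (faster than 0.6 m/s within 30 mm of its seat) (distance between card_carrier and seat below 0.03 m and linear speed of card_carrier above 0.6 m/s).
It fails at once if the timer, the bottle or the pipette is moved by more than 30 mm, or the bottle tipped (distance of any of timer, antigen_bottle, dropper_pipette from where it was at the start of the episode above 0.03 m or angle between antigen_bottle's own z axis and vertical above 0.4 rad).
It also fails if it takes over 54 s, if anything falls off the work surface, if the arm or the gripper's body presses on something with over 40 N, if the wrist force passes 120 N, or if a joint passes its speed limit or range.

## Working session

There is one attempt and no reset: what is moved stays moved. The work goes in short steps, Python scripts to look and compute and a shell command to move; the robot and the scene stay as the last step left them, time stands still between calls to the robot, and variables do not carry over. Pictures are saved under pics/ and viewed, about 8 in all and at most 12, crops included, and the job is handed in when it is done.

```bash
ls; mkdir -p pics
python3 - <<'E'
from plant import *
import cv2,numpy as np
for n in("top","side"):
    im=read_camera(n);cv2.imwrite(f"pics/{n}0.png",cv2.resize(im[:,:,::-1],(768,576),interpolation=cv2.INTER_CUBIC))
    cv2.imwrite(f"{n}0_raw.png",im[:,:,::-1])
    c=camera_info(n);print(n,np.round(c["K"],1).tolist(),np.round(c["R"],4).tolist(),np.round(c["t"],4).tolist(), -np.array(c["R"]).T@c["t"])
print(get_state())
E
```

```text
pics
top [[480.4, 0.0, 265.6], [0.0, 480.4, 194.4], [0.0, 0.0, 1.0]] [[0.0284, -0.9996, -0.0014], [-0.9966, -0.0282, -0.0774], [0.0773, 0.0036, -0.997]] [-0.0847, 0.5365, 1.3306] [ 0.43422167 -0.07424288  1.36797751]
side [[486.7, 0.0, 254.2], [0.0, 486.7, 190.0], [0.0, 0.0, 1.0]] [[0.9322, 0.3618, 0.0089], [0.3072, -0.7782, -0.5477], [-0.1912, 0.5133, -0.8366]] [-0.491, -0.1845, 1.5458] [ 0.81003046 -0.75951612  1.19654722]
{'time': 0.1, 'qpos': array([-1.35598753e+00,  2.87135000e-01,  1.57801483e+00, -7.31552283e-06,
        1.27861575e+00, -1.49998297e-01]), 'dq': array([-0.00073565, -0.00074268, -0.00211684,  0.00136018,  0.00025432,
       -0.00090387]), 'joint_efforts': array([ 1.27502684e-03, -4.07296729e+01, -2.93697810e+01, -1.21603571e-04,
        3.41408908e-03, -2.71470697e-06]), 'eef_pos': array([ 0.2407188 , -0.62998572,  0.23005542]), 'tcp_rot': array([ 9.83409773e-01,  1.81394702e-01, -3.87005978e-05, -1.08577609e-03]), 'contact_force': array([ 0.12637229, -0.25143635, -0.03934693]), 'wrist_torque': array([0.00547702, 0.02531825, 0.00644372]), 'opening': 1.0010398892640697}
```

View pics/top0.png

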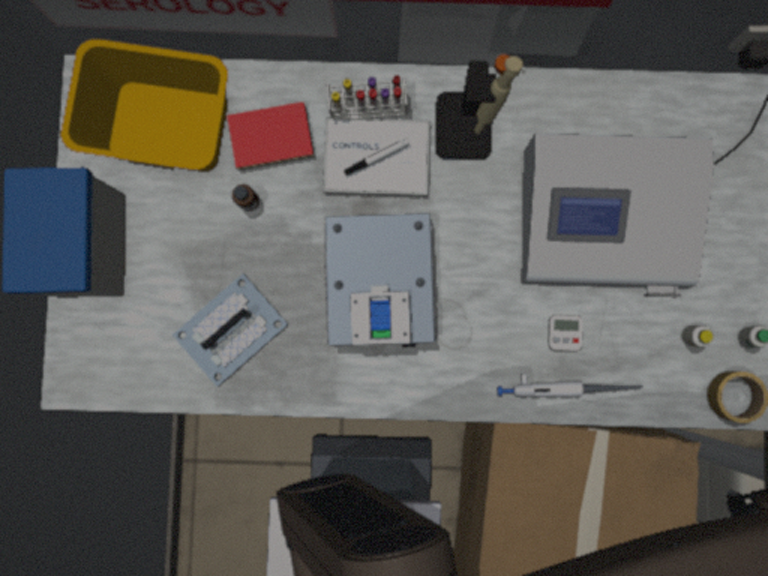

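View pics/side0.png

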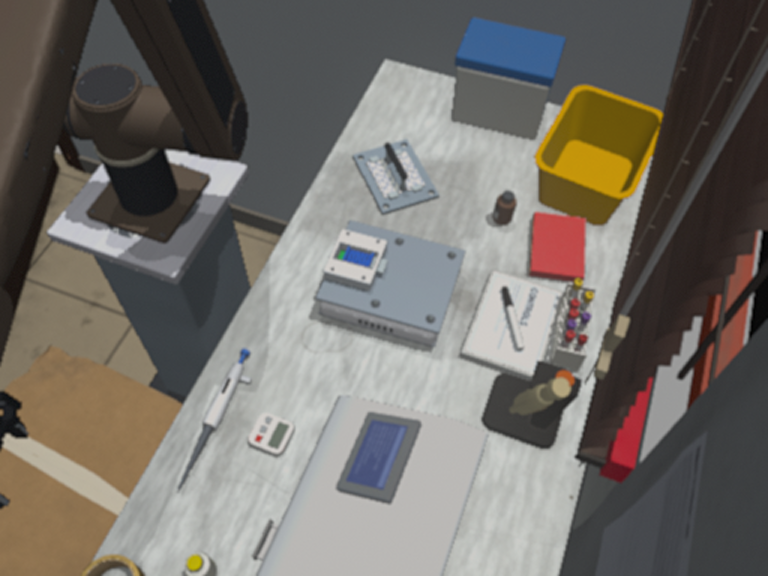

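The top picture shows the rotator's studs near (337,228), (418,226), (339,284) and (416,283), the blue lock near (380,316), and the carrier near (229,331). The side view shows the same parts, unobstructed. I'll zoom in to get accurate pixels.

```bash
cat > h.py <<'E'
from plant import *
import cv2,numpy as np
from scipy.optimize import least_squares
def P(n):
    c=camera_info(n);return np.array(c["K"])@np.c_[c["R"],c["t"]]
def proj(n,X):
    X=np.atleast_2d(X);p=P(n)@np.c_[X,np.ones(len(X))].T;return (p[:2]/p[2]).T
def tri(a,b):
    x=cv2.triangulatePoints(P("top"),P("side"),np.array(a,float).T,np.array(b,float).T);return (x[:3]/x[3]).T
def at_z(n,uv,z):
    M=P(n);H=np.c_[M[:,0],M[:,1],M[:,2]*z+M[:,3]];p=np.linalg.solve(H,[*uv,1]);return p[:2]/p[2]
E
python3 - <<'E'
import cv2,numpy as np
t=cv2.imread("top0_raw.png");s=cv2.imread("side0_raw.png")
def crop(im,x,y,w,h,f): return cv2.resize(im[y:y+h,x:x+w],None,fx=f,fy=f,interpolation=cv2.INTER_CUBIC)
# each 100x75 x4
r=[crop(t,210,140,90,100,4),crop(t,112,178,90,75,4),crop(s,205,140,110,95,4),crop(s,230,90,110,55,4)]
W=lambda a,b:np.hstack([np.pad(x,((0,max(a.shape[0],b.shape[0])-x.shape[0]),(0,0),(0,0))) for x in(a,b)])
cv2.imwrite("pics/zt.png",W(r[0],r[1]));o=[r[2],r[3][:,:]]
cv2.imwrite("pics/zs.png",np.vstack(o))
E
```

```text
(no output)
```

View pics/zt.png

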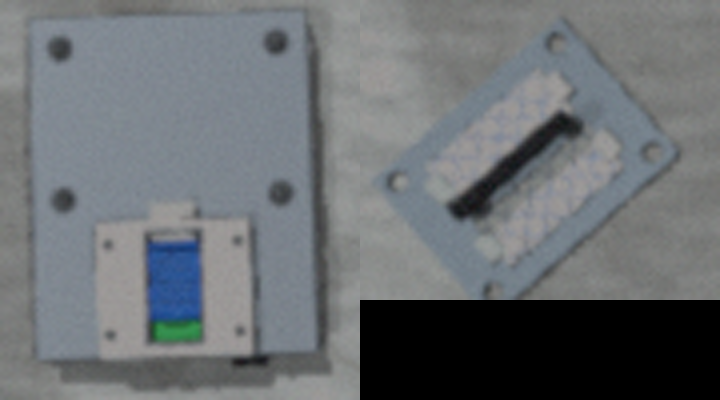

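View pics/zs.png

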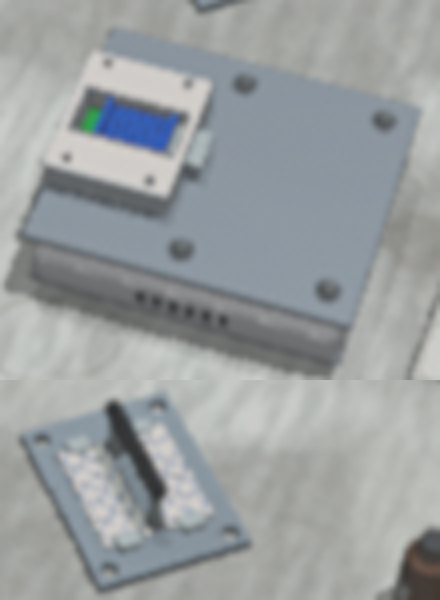

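The crops are sharp. The studs, carrier holes and handle ends can all be read in both views, and the lock's green window shows it is shut. Next I fit the poses.

```bash
cat > fit0.py <<'E'
from h import *
T=lambda l,o:np.array(l)/4+o-0.375
st=T([(60,48),(275,41),(281,193),(63,200)],(210,140)); ss=T([(384,121),(328,291),(181,250),(245,84)],(205,140))
ct=T([(38,181),(197,42),(293,152),(132,290)],(112,178)); cs=T([(158,25),(231,152),(110,190),(42,60)],(230,90))
for nm,a,b in(("studs",st,ss),("holes",ct,cs)):
    X=tri(a,b);print(nm,np.round(X*1000,1).tolist(),"mean",np.round(X.mean(0)*1000,1))
    print(" sides",[round(1000*np.linalg.norm(X[i]-X[i-1]),1) for i in range(4)])
ht=T([(96,210),(210,124)],(112,178));hs=T([(155,110),(113,25)],(230,90))
for h in(hs,hs[::-1]): print("handle",np.round(tri(ht,h)*1000,1).tolist())
def fit(L,a,b,z):
    def f(p,full=False):
        c,s=np.cos(p[3]),np.sin(p[3]);X=np.c_[L@np.array([[c,s],[-s,c]])+p[:2],np.full(4,p[2])]
        return np.r_[proj("top",X)-a,proj("side",X)-b].ravel()
    best=min((least_squares(f,[*a0,z,y0]) for a0 in[tri(a,b).mean(0)[:2]] for y0 in np.arange(-3,3,.5)),key=lambda r:r.cost)
    return best.x,np.abs(best.fun).max()
L=np.array([(.052,.074),(.052,-.074),(-.052,-.074),(-.052,.074)])
for a,b,z in((st,ss,.074),(ct,cs,.008)):
    x,e=fit(L,a,b,z);print("x,y,z mm",np.round(x[:3]*1000,1),"yaw deg",round(np.degrees(x[3]),2),"maxres px",round(e,2))
E
python3 fit0.py
```

```text
studs [[649.7, 46.1, 67.0], [658.7, -100.9, 65.9], [554.5, -107.6, 66.6], [545.7, 40.5, 66.6]] mean [602.1 -30.5  66.5]
 sides [np.float64(104.2), np.float64(147.2), np.float64(104.4), np.float64(148.4)]
holes [[448.3, 336.7, 9.8], [550.0, 229.1, 8.9], [474.0, 157.9, 8.0], [372.9, 266.9, 7.4]] mean [461.3 247.6   8.5]
 sides [np.float64(102.7), np.float64(148.1), np.float64(104.1), np.float64(148.6)]
handle [[439.7, 328.0, -92.2], [476.5, 176.9, 175.7]]
handle [[428.7, 282.3, 54.5], [490.8, 207.5, 56.5]]
x,y,z mm [602.1 -30.5  66.6] yaw deg 3.43 maxres px 0.31
x,y,z mm [461.2 247.6   8.5] yaw deg 43.16 maxres px 0.44
```

```bash
cat >> h.py <<'E'
SEAT=np.array([602.1,-30.5,66.0]);YAW=3.43
def rot2(x,y,yaw=YAW):
    c,s=np.cos(np.radians(yaw)),np.sin(np.radians(yaw));return np.array([c*x-s*y,s*x+c*y])
def st():
    from scipy.spatial.transform import Rotation as R
    s=get_state();M=R.from_quat(s["tcp_rot"]).as_matrix()
    print("t",round(s["time"],2),"tcp",np.round(s["eef_pos"]*1000,1),"jawdir",round(np.degrees(np.arctan2(M[1,1],M[0,1])),2),"z",np.round(M[:,2],4),"F",np.round(s["contact_force"],1),"open",round(s["opening"],3))
    return s
E
python3 - <<'E'
from h import *
print("slot",SEAT[:2]+rot2(-114,0))
for v in(230,240,281,320,342): print(v,(at_z("top",(174/4+210-.375,v/4+140-.375),.090)*1000).round(1))
# side: blue region corner centre
print("side blue mid",(at_z("side",(143/4+205-.375,124/4+140-.375),.085)*1000).round(1))
E
Z='[[15.6,37.1,0],[15.6,37.1,0],[15.6,37.1,0],[15.6,37.1,0],[15.6,37.1,0]]'; true
python3 -m jog '{"travel":[[15.6,37,0],[15.6,37,0],[15.6,37,0],[15.6,37,0],[15.6,37,0]],"dr":[[0,0,4.5],[0,0,4.5],[0,0,4.5],[0,0,4.5],[0,0,4.5]],"jaw":[255,255,255,255,255]}' 40
python3 -c "from h import *;st()"
```

```text
slot [488.30421523 -37.32051085]
230 [525.  -36.6]
240 [518.3 -36.8]
281 [491.  -37.7]
320 [465.1 -38.5]
342 [450.5 -38.9]
side blue mid [496.4 -31. ]
time: 0.52
eef_pos: [0.319, -0.4435, 0.2305]
tcp_rot: [0.929, 0.371, 0.0, -0.001]
contact_force: [1.2, -0.5, 0.0]
opening: 0.301
t 0.52 tcp [ 319.  -443.5  230.5] jawdir -46.42 z [-4.0e-04  1.2e-03 -1.0e+00] F [ 1.2 -0.5  0. ] open 0.301
```

```bash
python3 -m jog '{"travel":[[14.4,33.8,0],[14.4,33.8,0],[14.4,33.8,0],[14.4,33.8,0]],"dr":[[0,0,4.15],[0,0,4.15],[0,0,4.15],[0,0,4.15]],"jaw":[255,255,255,255]}' >/dev/null
python3 -m jog '{"travel":[[14.4,33.8,-10],[14.4,33.8,-10],[14.4,33.8,-10],[14.4,33.8,-10]],"dr":[[0,0,4.15],[0,0,4.15],[0,0,4.15],[0,0,4.15]],"jaw":[255,255,255,255]}'>/dev/null
python3 -m jog '{"travel":[[14.4,33.8,-10],[14.4,33.8,-10],[14.4,33.8,-10],[14.4,33.8,-10],[0,0,0]],"dr":[[0,0,4.15],[0,0,4.15],[0,0,4.15],[0,0,4.15],[0,0,0]],"jaw":[255,255,255,255,255]}'>/dev/null
python3 -c "
from h import *;st()
for n in('top','side'):cv2.imwrite(n+'1_raw.png',read_camera(n)[:,:,::-1])
a=cv2.imread('top1_raw.png')[160:240,200:300];b=cv2.imread('side1_raw.png')[110:210,190:290]
cv2.imwrite('pics/a1.png',np.hstack([cv2.resize(np.pad(a,((0,20),(0,0),(0,0))),None,fx=4,fy=4),cv2.resize(b,None,fx=4,fy=4)]))
s=get_state()['eef_pos'];print(proj('top',s),proj('side',s))"
```

```text
t 1.6 tcp [491.2 -34.5 148.7] jawdir 3.67 z [-0.0038  0.0033 -1.    ] F [-0.   1.3  0.4] open -0.001
[[252.81981099 208.73919332]] [[237.15449688 158.00916008]]
```

View pics/a1.png

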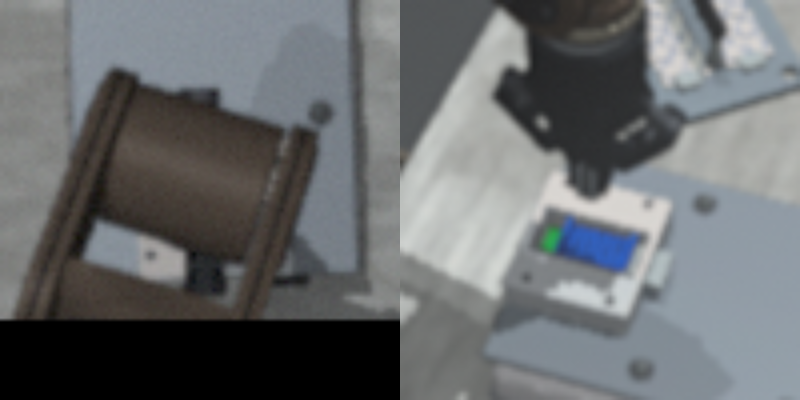

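The side crop shows the shut fingertips at raw pixel (237.5,158.7), against a predicted (237.2,158.0), so the calibration agrees. I'll lower them into the scoop.

```bash
python3 -m jog '{"travel":[[1,-1.5,-20],[0,-1.5,-20],[0,0,-10],[0,0,0]],"dr":[[0,0,0],[0,0,0],[0,0,-0.2],[0,0,0]],"jaw":[255,255,255,255]}'
python3 -m jog '{"travel":[[0,0,-6],[0,0,-5],[0,0,-2],[0,0,0]],"dr":[[0,0,0],[0,0,0],[0,0,0],[0,0,0]],"jaw":[255,255,255,255]}'
```

```text
time: 2.03
eef_pos: [0.4905, -0.0436, 0.0989]
tcp_rot: [0.689, 0.725, -0.001, -0.002]
contact_force: [-0.4, -0.2, -0.5]
opening: -0.004
time: 2.37
eef_pos: [0.4927, -0.0431, 0.0884]
tcp_rot: [0.688, 0.725, 0.0, 0.0]
contact_force: [-0.2, -0.3, 0.2]
opening: -0.002
```

```bash
python3 -m jog '{"travel":[[0,5.5,0],[0,0,-2],[-4,0,0],[-4,0,0],[0,0,0]],"dr":[[0,0,0],[0,0,0],[0,0,0],[0,0,0],[0,0,0]],"jaw":[255,255,255,255,255]}'
python3 -m jog '{"travel":[[-4,0,0],[-4,0,0],[0,0,0]],"dr":[[0,0,0],[0,0,0],[0,0,0]],"jaw":[255,255,255]}'
python3 -m jog '{"travel":[[-3,0,0],[-3,0,0],[0,0,0]],"dr":[[0,0,0],[0,0,0],[0,0,0]],"jaw":[255,255,255]}'
```

```text
time: 2.78
eef_pos: [0.4837, -0.0372, 0.0862]
tcp_rot: [0.688, 0.725, -0.0, -0.0]
contact_force: [-0.4, -0.4, -0.4]
opening: -0.006
time: 3.03
eef_pos: [0.4765, -0.0376, 0.0866]
tcp_rot: [0.688, 0.725, 0.0, 0.001]
contact_force: [1.1, 0.1, 1.2]
opening: 0.001
time: 3.28
eef_pos: [0.4707, -0.0378, 0.0867]
tcp_rot: [0.688, 0.725, 0.0, 0.001]
contact_force: [1.0, -0.2, 0.3]
opening: -0.0
```

```bash
for i in 1; do python3 -m jog '{"travel":[[-3,0,0],[-3,-0.5,0],[0,0,0]],"dr":[[0,0,0],[0,0,0],[0,0,0]],"jaw":[255,255,255]}' | sed -n 2,4p; done
python3 -m jog '{"travel":[[-2.5,0,0],[-2.5,-0.3,0],[0,0,0]],"dr":[[0,0,0],[0,0,0],[0,0,0]],"jaw":[255,255,255]}' | sed -n 2,4p
python3 -c "
from h import *;st()
b=read_camera('side')[:,:,::-1][110:210,190:290]
cv2.imwrite('pics/a2.png',cv2.resize(b,None,fx=5,fy=5,interpolation=cv2.INTER_CUBIC))"
```

```text
eef_pos: [0.4647, -0.0381, 0.0867]
tcp_rot: [0.688, 0.725, 0.0, 0.0]
contact_force: [2.8, -1.2, 1.1]
eef_pos: [0.4642, -0.0382, 0.087]
tcp_rot: [0.689, 0.724, 0.005, 0.006]
contact_force: [16.9, 0.5, -12.3]
t 3.78 tcp [464.2 -38.2  87. ] jawdir 2.85 z [ 0.0155 -0.     -0.9999] F [ 16.9   0.5 -12.3] open 0.001
```

View pics/a2.png

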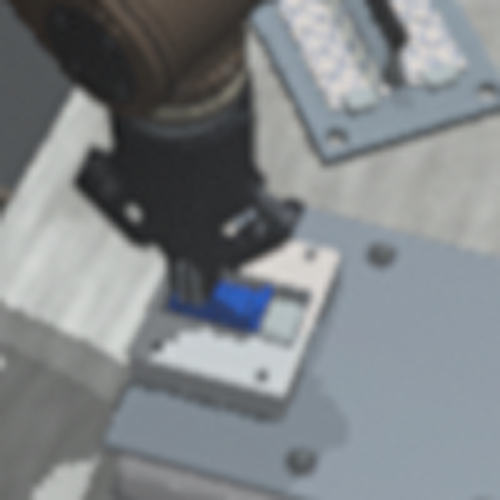

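The lock reached its stop: 17 N at x=464, and the picture shows the tongue retracted with a gap behind it. Now on to the carrier.

```bash
python3 -m jog '{"travel":[[5,0,0],[2,0,10],[0,0,25],[0,0,35],[0,5,0]],"dr":[[0,0,0],[0,0,0],[0,0,0],[0,0,0],[0,0,0]],"jaw":[255,255,255,255,255]}' >/dev/null
python3 -m jog '{"travel":[[0,31,0],[0,31,0],[0,31,0],[0,31,0],[0,31,0]],"dr":[[0,0,4.4],[0,0,4.4],[0,0,4.4],[0,0,4.4],[0,0,4.4]],"jaw":[200,100,0,0,0]}'>/dev/null
python3 -m jog '{"travel":[[0,31,0],[0,31,0],[0,31,0],[0,31,0],[0,0,0]],"dr":[[0,0,4.4],[0,0,4.4],[0,0,4.4],[0,0,4.4],[0,0,0]],"jaw":[0,0,0,0,0]}'>/dev/null
python3 -m jog '{"travel":[[0,0,0],[0,0,0],[0,0,0]],"dr":[[0,0,0],[0,0,0],[0,0,0]],"jaw":[0,0,0]}'>/dev/null
python3 -c "from h import *;st()"
```

```text
t 5.33 tcp [466.2 244.7 156.2] jawdir 42.52 z [-1.3e-03 -8.0e-04 -1.0e+00] F [ 0.1  0.  -0.5] open 0.999
```

```bash
python3 -m jog '{"travel":[[-5,2.5,-20],[0,0,-35],[0,0,-35],[0,0,-20],[0,0,-12]],"dr":[[0,0,0.6],[0,0,0],[0,0,0],[0,0,0],[0,0,0]],"jaw":[0,0,0,0,0]}' >/dev/null
python3 -m jog '{"travel":[[0,0,0],[0,0,0],[0,0,0]],"dr":[[0,0,0],[0,0,0],[0,0,0]],"jaw":[0,0,0]}'|tail -5
python3 -m jog '{"travel":[[0,0,0],[0,0,0],[0,0,0],[0,0,0],[0,0,0]],"dr":[[0,0,0],[0,0,0],[0,0,0],[0,0,0],[0,0,0]],"jaw":[120,180,255,255,255]}' 90 |tail -2
python3 -m jog '{"travel":[[0,0,0],[0,0,0],[0,0,0],[0,0,0],[0,0,0]],"dr":[[0,0,0],[0,0,0],[0,0,0],[0,0,0],[0,0,0]],"jaw":[255,255,255,255,255]}'
python3 -c "from h import *;st()"
```

```text
time: 6.0
eef_pos: [0.4633, 0.2483, 0.0361]
tcp_rot: [0.398, 0.918, 0.001, 0.001]
contact_force: [0.2, 0.8, 0.9]
opening: 1.0
contact_force: [0.6, 0.0, 0.9]
opening: 0.296
time: 6.83
eef_pos: [0.4617, 0.2483, 0.0348]
tcp_rot: [0.397, 0.918, -0.0, -0.0]
contact_force: [-1.9, -0.8, 5.1]
opening: 0.143
t 6.83 tcp [461.7 248.3  34.8] jawdir 43.21 z [-2.e-04 -2.e-04 -1.e+00] F [-1.9 -0.8  5.1] open 0.143
```

Firm grip: opening 0.143 is about the 14 mm bar. Lift and carry over.

```bash
python3 -m jog '{"travel":[[0,0,8],[0,0,20],[0,0,32],[0,0,32],[0,0,28]],"dr":[[0,0,0],[0,0,0],[0,0,0],[0,0,0],[0,0,0]],"jaw":[255,255,255,255,255]}' |tail -5
python3 -m jog '{"travel":[[6,-12,0],[12,-24,0],[12,-24,0],[12,-24,0],[12,-24,0]],"dr":[[0,0,-3.2],[0,0,-3.2],[0,0,-3.2],[0,0,-3.2],[0,0,-3.2]],"jaw":[255,255,255,255,255]}' |tail -2
python3 -m jog '{"travel":[[12,-24,0],[12,-24,0],[12,-24,0],[12,-24,0],[12,-24,0]],"dr":[[0,0,-3.2],[0,0,-3.2],[0,0,-3.2],[0,0,-3.2],[0,0,-3.2]],"jaw":[255,255,255,255,255]}' |tail -2
python3 -m jog '{"travel":[[12,-24,0],[12,-22,0],[0,0,0],[0,0,0],[0,0,0]],"dr":[[0,0,-3.2],[0,0,-3.2],[0,0,-1.4],[0,0,0],[0,0,0]],"jaw":[255,255,255,255,255]}' |tail -2
python3 -c "from h import *;st()"
```

```text
time: 7.25
eef_pos: [0.4606, 0.248, 0.1544]
tcp_rot: [0.397, 0.918, -0.001, -0.001]
contact_force: [1.4, 0.7, -4.2]
opening: 0.138
contact_force: [-0.0, 1.4, -5.1]
opening: 0.143
contact_force: [0.2, 0.6, -4.2]
opening: 0.142
contact_force: [-0.3, 0.2, -4.1]
opening: 0.141
t 8.5 tcp [598.4 -25.3 152.7] jawdir 3.42 z [-0.0032  0.0013 -1.    ] F [-0.3  0.2 -4.1] open 0.141
```

```bash
python3 -m jog '{"travel":[[3.7,-5.2,0],[0,0,-10],[0,0,-9],[0,0,0],[0,0,0]],"dr":[[0,0,0],[0,0,0],[0,0,0],[0,0,0],[0,0,0]],"jaw":[255,255,255,255,255]}' |tail -2
python3 -m jog '{"travel":[[0,0,0],[0,0,0]],"dr":[[0,0,0],[0,0,0]],"jaw":[255,255]}' |tail -2
python3 -c "
from h import *;s=st()['eef_pos']*1000
for n in('top','side'):cv2.imwrite(n+'2_raw.png',read_camera(n)[:,:,::-1])
a=cv2.imread('top2_raw.png')[130:240,205:305];b=cv2.imread('side2_raw.png')[110:220,210:310]
cv2.imwrite('pics/a3.png',np.hstack([cv2.resize(x,None,fx=4,fy=4,interpolation=cv2.INTER_CUBIC) for x in(a,b)]))
z=s[2]-34.8+8
for lx,ly in((52,74),(52,-74),(-52,-74),(-52,74)):
  X=np.r_[s[:2]+rot2(lx,ly,3.43),z]/1000;p=proj('side',X)[0];q=proj('top',X)[0];print(lx,ly,'side crop px',((p-[210,110]+.375)*4+[400,0]).round(1),'top',((q-[205,130]+.375)*4).round(1))"
```

```text
contact_force: [0.5, 0.2, -4.8]
opening: 0.143
contact_force: [0.4, -1.7, -4.7]
opening: 0.142
t 9.08 tcp [603.5 -30.8 135.6] jawdir 3.42 z [ 5.e-04 -1.e-04 -1.e+00] F [ 0.4 -1.7 -4.7] open 0.142
52 74 side crop px [770.3 206.6] top [74.1 74.7]
52 -74 side crop px [713.  379.1] top [297.4  67.7]
-52 -74 side crop px [562.2 337.6] top [302.7 224. ]
-52 74 side crop px [627.3 169.6] top [ 78. 231.]
```

View pics/a3.png

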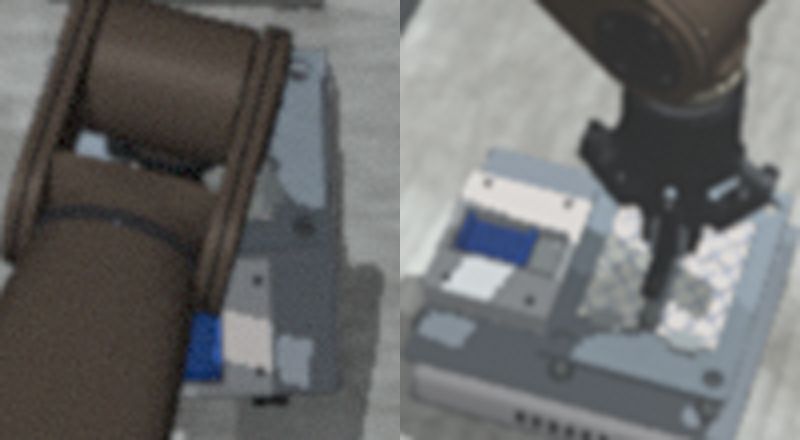

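The side view shows the carrier's back-right hole at crop (712,378), against a predicted (713,379). The top view shows it at (300,70), against (297,68). The lock is still open. I'll triangulate that hole against its stud.

```bash
python3 -c "
from h import *
a=np.array([[300,70]])/4+[205,130]-.375;b=np.array([[312,378]])/4+[210,110]-.375
x=tri(a,b)[0]*1000;print(x, 'as centre',x[:2]-rot2(52,-74));
for n in('top','side'):
  q=(a if n=='top' else b)[0];print(n,at_z(n,q,.1088)*1000-rot2(52,-74))"
python3 -m jog '{"travel":[[-1.4,0,-8],[0,0,-6],[0,0,0],[0,0,0]],"dr":[[0,0,0],[0,0,0],[0,0,0],[0,0,0]],"jaw":[255,255,255,255]}'
```

```text
[ 658.64252142 -102.91542389  111.26775359] as centre [602.30832308 -32.15909487]
top [602.04672328 -32.56087679]
side [602.61476122 -30.26055855]
time: 9.52
eef_pos: [0.6011, -0.0308, 0.1201]
tcp_rot: [0.686, 0.728, -0.001, -0.001]
contact_force: [0.1, 0.4, -5.1]
opening: 0.147
```

```bash
python3 -m jog '{"travel":[[1.3,0.8,-3],[0,0,-4],[0,0,0],[0,0,0]],"dr":[[0,0,0],[0,0,0],[0,0,0],[0,0,0]],"jaw":[255,255,255,255]}'
python3 -m jog '{"travel":[[0,0,-3],[0,0,-2],[0,0,0]],"dr":[[0,0,0],[0,0,0],[0,0,0]],"jaw":[255,255,255]}'
```

```text
time: 9.85
eef_pos: [0.603, -0.0301, 0.1139]
tcp_rot: [0.686, 0.728, -0.0, -0.0]
contact_force: [0.2, -0.1, -4.0]
opening: 0.141
time: 10.1
eef_pos: [0.6029, -0.0301, 0.1087]
tcp_rot: [0.686, 0.728, -0.0, -0.0]
contact_force: [0.2, 0.1, -6.1]
opening: 0.142
```

```bash
python3 -m jog '{"travel":[[0,0,-2],[0,0,-1.5],[0,0,0]],"dr":[[0,0,0],[0,0,0],[0,0,0]],"jaw":[255,255,255]}'
python3 -m jog '{"travel":[[0,0,-2],[0,0,0]],"dr":[[0,0,0],[0,0,0]],"jaw":[255,255]}'
```

```text
time: 10.35
eef_pos: [0.603, -0.0301, 0.1054]
tcp_rot: [0.686, 0.728, -0.0, -0.0]
contact_force: [-0.0, -1.1, -5.0]
opening: 0.145
time: 10.52
eef_pos: [0.603, -0.0301, 0.1035]
tcp_rot: [0.686, 0.728, -0.0, -0.0]
contact_force: [-0.4, -1.2, -4.8]
opening: 0.147
```

The studs are entering cleanly with no side force. Continue down to contact.

```bash
python3 -m jog '{"travel":[[0,0,-1.5],[0,0,-0.5],[0,0,0]],"dr":[[0,0,0],[0,0,0],[0,0,0]],"jaw":[255,255,255]}'
python3 -m jog '{"travel":[[0,0,-1],[0,0,0],[0,0,0]],"dr":[[0,0,0],[0,0,0],[0,0,0]],"jaw":[255,255,255]}'
```

```text
time: 10.77
eef_pos: [0.6031, -0.0301, 0.1016]
tcp_rot: [0.686, 0.728, -0.0, -0.0]
contact_force: [0.0, -0.6, -4.6]
opening: 0.142
time: 11.02
eef_pos: [0.6033, -0.0302, 0.1009]
tcp_rot: [0.686, 0.728, 0.0, 0.0]
contact_force: [-0.2, 0.3, -5.0]
opening: 0.144
```

```bash
python3 -m jog '{"travel":[[0,0,-1],[0,0,0],[0,0,0]],"dr":[[0,0,0],[0,0,0],[0,0,0]],"jaw":[255,255,255]}'|sed -n '2p;4p'
python3 -m jog '{"travel":[[0,0,-0.7],[0,0,0],[0,0,0]],"dr":[[0,0,0],[0,0,0],[0,0,0]],"jaw":[255,255,255]}'|sed -n '2p;4p'
```

```text
eef_pos: [0.6033, -0.0302, 0.1008]
contact_force: [-2.9, -0.3, 1.7]
eef_pos: [0.6033, -0.0302, 0.1008]
contact_force: [-4.8, 0.9, 5.8]
```

Contact came at 100.8, exactly where predicted. Release, rise, close the jaws, and move to the scoop.

```bash
python3 -m jog '{"travel":[[0,0,0.5],[0,0,0],[0,0,0],[0,0,0],[0,0,0]],"dr":[[0,0,0],[0,0,0],[0,0,0],[0,0,0],[0,0,0]],"jaw":[200,130,120,120,120]}'
python3 -m jog '{"travel":[[0,0,5],[0,0,20],[0,0,30],[0,0,30],[0,0,0]],"dr":[[0,0,0],[0,0,0],[0,0,0],[0,0,0],[0,0,0]],"jaw":[120,120,120,120,120]}'
python3 -m jog '{"travel":[[-28,-2,0],[-28,-2,0],[-28,-2,0],[-30,-2,0],[0,0,0]],"dr":[[0,0,0],[0,0,0],[0,0,0],[0,0,0],[0,0,0]],"jaw":[160,200,255,255,255]}' 40 >/dev/null
python3 -m jog '{"travel":[[0,0,0],[0,0,0],[0,0,0]],"dr":[[0,0,0],[0,0,0],[0,0,0]],"jaw":[255,255,255]}'
python3 -c "
from h import *;st()
for n in('top','side'):cv2.imwrite(n+'3_raw.png',read_camera(n)[:,:,::-1])
a=cv2.imread('top3_raw.png')[130:240,205:305];b=cv2.imread('side3_raw.png')[110:220,210:310]
cv2.imwrite('pics/a4.png',np.hstack([cv2.resize(x,None,fx=4,fy=4,interpolation=cv2.INTER_CUBIC) for x in(a,b)]))"
```

```text
time: 11.93
eef_pos: [0.6035, -0.0303, 0.0997]
tcp_rot: [0.686, 0.728, 0.0, 0.0]
contact_force: [0.8, 0.2, 0.3]
opening: 0.528
time: 12.35
eef_pos: [0.6073, -0.0309, 0.1928]
tcp_rot: [0.686, 0.728, 0.003, 0.006]
contact_force: [1.2, 0.1, 1.4]
opening: 0.53
time: 13.02
eef_pos: [0.4905, -0.0384, 0.1853]
tcp_rot: [0.686, 0.728, 0.0, 0.001]
contact_force: [-0.5, -0.2, 0.1]
opening: 0.004
t 13.02 tcp [490.5 -38.4 185.3] jawdir 3.41 z [ 1.8e-03 -5.0e-04 -1.0e+00] F [-0.5 -0.2  0.1] open 0.004
```

View pics/a4.png

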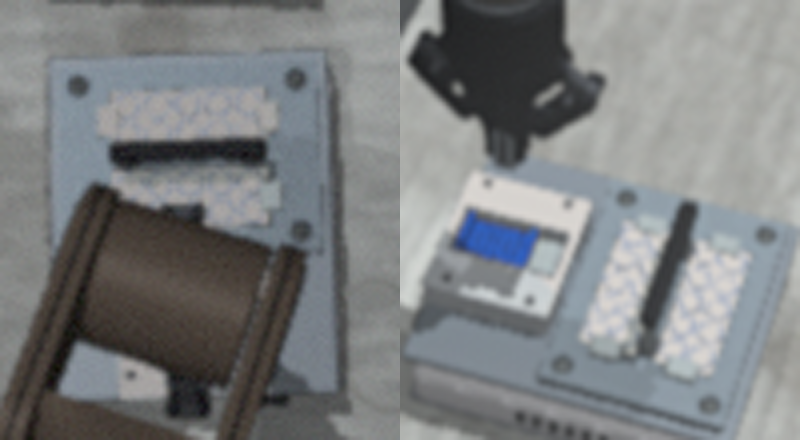

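The carrier lies flat with all four studs in its holes, and the lock is still open. Lower into the scoop and push the lock shut.

```bash
python3 -m jog '{"travel":[[-10,0.5,-20],[0,0,-30],[0,0,-20],[0,0,-10],[0,0,0]],"dr":[[0,0,0],[0,0,0],[0,0,0],[0,0,0],[0,0,0]],"jaw":[255,255,255,255,255]}'
python3 -m jog '{"travel":[[0,0,0],[0,0,-10],[0,0,-8],[0,0,0],[0,0,0]],"dr":[[0,0,0],[0,0,0],[0,0,0],[0,0,0],[0,0,0]],"jaw":[255,255,255,255,255]}'
```

```text
time: 13.53
eef_pos: [0.4778, -0.0372, 0.102]
tcp_rot: [0.686, 0.728, -0.001, -0.003]
contact_force: [-0.9, 0.2, -0.6]
opening: -0.001
time: 13.95
eef_pos: [0.4791, -0.0376, 0.0864]
tcp_rot: [0.686, 0.728, -0.0, -0.0]
contact_force: [0.1, 0.2, -0.2]
opening: 0.001
```

```bash
python3 -m jog '{"travel":[[4,0.2,0],[4,0.2,0],[4,0.2,0],[3,0.2,0],[0,0,0]],"dr":[[0,0,0],[0,0,0],[0,0,0],[0,0,0],[0,0,0]],"jaw":[255,255,255,255,255]}'|sed -n '2p;4p'
python3 -m jog '{"travel":[[3,0.2,0],[3,0.2,0],[3,0.2,0],[3,0.2,0],[0,0,0]],"dr":[[0,0,0],[0,0,0],[0,0,0],[0,0,0],[0,0,0]],"jaw":[255,255,255,255,255]}'|sed -n '2p;4p'
python3 -m jog '{"travel":[[2,0.1,0],[2,0.1,0],[0,0,0]],"dr":[[0,0,0],[0,0,0],[0,0,0]],"jaw":[255,255,255]}'|sed -n '2p;4p'
```

```text
eef_pos: [0.4949, -0.037, 0.087]
contact_force: [-0.2, 0.4, -0.2]
eef_pos: [0.5067, -0.036, 0.0865]
contact_force: [-1.2, -0.2, 0.2]
eef_pos: [0.5104, -0.0358, 0.0865]
contact_force: [-2.4, -0.7, 0.9]
```

```bash
python3 -m jog '{"travel":[[2,0.1,0],[2,0.1,0],[0,0,0]],"dr":[[0,0,0],[0,0,0],[0,0,0]],"jaw":[255,255,255]}'|sed -n '2p;4p'
python3 -m jog '{"travel":[[1.5,0.1,0],[1.5,0.1,0],[0,0,0]],"dr":[[0,0,0],[0,0,0],[0,0,0]],"jaw":[255,255,255]}'|sed -n '2p;4p'
```

```text
eef_pos: [0.5137, -0.0356, 0.0865]
contact_force: [-5.2, -0.4, 1.8]
eef_pos: [0.514, -0.0355, 0.0863]
contact_force: [-13.2, -2.0, 9.4]
```

The force reached 13 N at x=514, which is the back stop. Back off, lift clear, and check.

```bash
python3 -m jog '{"travel":[[-5,0,0],[-5,0,0],[0,0,10],[0,0,30],[0,0,35]],"dr":[[0,0,0],[0,0,0],[0,0,0],[0,0,0],[0,0,0]],"jaw":[255,255,255,255,255]}'>/dev/null
python3 -m jog '{"travel":[[0,-30,20],[0,-35,20],[0,-35,10],[0,-35,0],[0,-35,0]],"dr":[[0,0,0],[0,0,0],[0,0,0],[0,0,0],[0,0,0]],"jaw":[255,255,255,255,255]}'>/dev/null
python3 -m jog '{"travel":[[0,0,0],[0,0,0],[0,0,0]],"dr":[[0,0,0],[0,0,0],[0,0,0]],"jaw":[255,255,255]}'
python3 -c "
from h import *;st()
for n in('top','side'):cv2.imwrite(n+'4_raw.png',read_camera(n)[:,:,::-1])
a=cv2.imread('top4_raw.png')[130:240,205:305];b=cv2.imread('side4_raw.png')[110:220,210:310]
cv2.imwrite('pics/a5.png',np.hstack([cv2.resize(x,None,fx=4,fy=4,interpolation=cv2.INTER_CUBIC) for x in(a,b)]))"
```

```text
time: 16.62
eef_pos: [0.5075, -0.2052, 0.212]
tcp_rot: [0.686, 0.728, 0.0, 0.0]
contact_force: [-0.2, 1.0, 0.3]
opening: -0.001
t 16.62 tcp [ 507.5 -205.2  212. ] jawdir 3.37 z [ 1.1e-03  1.0e-04 -1.0e+00] F [-0.2  1.   0.3] open -0.001
```

View pics/a5.png

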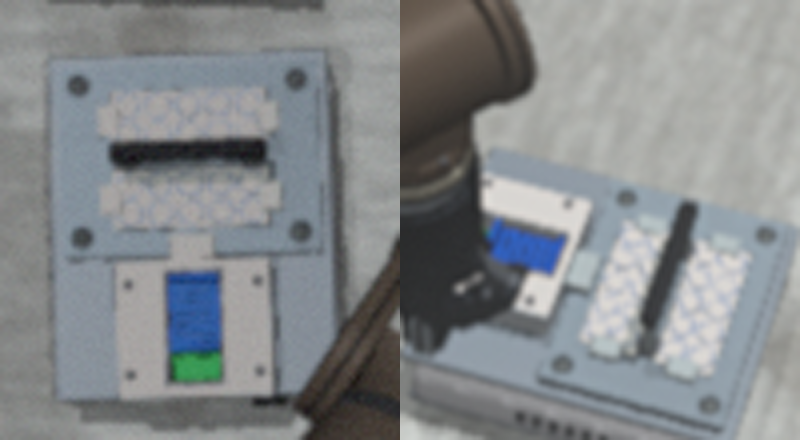

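Top view: the blue slide (rows 273–352) sits against the back of its slot with the green showing in front. The tongue at (192,245) is over the carrier's edge, and all four studs show through the holes. The tool is clear, so I'm handing in.

```bash
python3 -c "
from plant import *
print(sign_off())"
```

```text
the job is handed in; nothing more can be done
None
```

The card carrier is mounted on the rotator and locked, and I handed the job in at about 17 s of the 54 s allowed; no verdict was reported.

- **Opening the lock:** I slid it forward with the shut fingertips until it hit its front stop at 17 N. The picture showed the tongue drawn back.
- **Seating the carrier:** I gripped the handle, lifted the carrier level, turned it about -40° and lowered it in small steps. It met the table at the predicted height (TCP 100.8 mm) with almost no side force.
- **Closing the lock:** I pushed it back until it hit the back stop at 13 N, about 20 mm of travel by my estimate.

**Last checks:** the final pictures show all four studs through the holes, the carrier flat, the tongue over its edge and the green showing in front of the slide. The gripper is clear, with only noise-level force readings.

**Not fully in agreement:** before lowering, one hole measured by camera was about 1.5 mm off the robot's pose in y. I corrected by under 1 mm and the studs still went in freely. I did not re-measure the timer, bottle and pipette at the end, but the arm's path stayed well clear of them.

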